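# Sweep the empty scallop shells off the board into the scrap pan

## Task

The scallops are shucked: with your fingers, sweep the four empty shells off the end of the blue cutting board so that all of them drop into the plain steel pan tucked under it. Push the shells along the board and do not pick any of them up; none may end up in the white pan, on the counter or left on the board. Leave the shaker, cut lemons, brush and knife standing or lying where they are.

Things in the scene. Friction and masses are not known exactly. Their poses are not given: they have to be found in the camera images.
- station: cutting station, fixed for the run: a blue plastic board 380 x 300 x 20 mm on a low stainless frame. Origin on the counter under the board's centre; x along the board's 380 mm side (away from the robot), y along its 300 mm side (to the robot's left), z up. The board's flat top is 88 mm above the counter, its plain, lipless ends are at y = +150 and -150 mm; it stays put
- steel_pan: plain steel kitchen pan for scraps, 325 x 176 mm over the rim, 65 mm high, open on top, fixed on the counter under one end (either +y or -y) of the board and parallel to it. Origin at the centre of its underside, x along its 325 mm side, z up. Inside 297 x 148 mm, floor 3 mm thick; its near rim is tucked 18 mm under the board's end, so what passes over that end drops straight in
- white_pan: white plastic pan of the same size and shape as the steel one, tucked in the same way under the other end of the board; holds two lemon halves. Origin at the centre of its underside
- shell1: empty queen-scallop shell, loose, cream with reddish ribs, lying hollow side down on the board: round, 48 mm across, domed to 18 mm, upright edge about 8 mm high, a 26 mm wide hinge lug standing 27 mm from the centre on its -x side, about 20 g. Origin at the centre of its underside, z up
- shell2: empty queen-scallop shell, loose, cream with reddish ribs, lying hollow side down on the board: round, 48 mm across, domed to 18 mm, upright edge about 8 mm high, a 26 mm wide hinge lug standing 27 mm from the centre on its -x side, about 20 g. Origin at the centre of its underside, z up
- shell3: empty queen-scallop shell, loose, cream with reddish ribs, lying hollow side down on the board: round, 48 mm across, domed to 18 mm, upright edge about 8 mm high, a 26 mm wide hinge lug standing 27 mm from the centre on its -x side, about 20 g. Origin at the centre of its underside, z up
- shell4: empty queen-scallop shell, loose, cream with reddish ribs, lying hollow side down on the board: round, 48 mm across, domed to 18 mm, upright edge about 8 mm high, a 26 mm wide hinge lug standing 27 mm from the centre on its -x side, about 20 g. Origin at the centre of its underside, z up
- shaker: steel spice shaker standing on the board in the middle strip between the shells, 43 mm across, 75 mm high, loose; origin at the centre of its base, z up
- lemon1: half lemon, cut face up, on the board in the middle strip between the shells, 52 mm across, 26 mm high, loose; origin at the centre of its underside
- brush: pastry brush lying on the board parallel to its 300 mm side, near one of the two long edges: white handle, steel ferrule, red bristles, 191 mm long, 42 mm wide, 16 mm high, loose; origin under the middle, about 100 mm from the handle's end, x towards the bristles
- knife: shucking knife lying on the board parallel to its 300 mm side, near the other long edge: black handle, short steel blade, 190 mm long, 26 mm wide, 22 mm high, loose; origin under the handle's front part, 95 mm from its end, x towards the blade
- lemon2: half lemon, 52 mm across, 26 mm high, loose in the white pan; origin at the centre of its underside
- lemon3: another half lemon, same size, loose in the white pan
There are look-alikes about, which are no part of the job. What is shaped like the shell3 but green is not meant. Leave any black look-alike of the shell1 alone.

How it is judged (in metres and radians):
At the end, for the whole second after the job is handed in: All four shells have come to rest in the steel pan (slight rocking under 80 mm/s allowed; the centre of each one's underside inside the pan's walls and lower than 55 mm above its underside); shaker, lemon halves, brush and knife are within 20 mm of where they were (x of shell1 in the frame of steel_pan between -0.149 and 0.149 m and y of shell1 in the frame of steel_pan between -0.075 and 0.075 m and z of each of shell1, shell2, shell3, shell4 in the frame of steel_pan below 0.055 m and linear speed of each of shell1, shell2, shell3, shell4 below 0.08 m/s and x of shell2 in the frame of steel_pan between -0.149 and 0.149 m and y of shell2 in the frame of steel_pan between -0.075 and 0.075 m and x of shell3 in the frame of steel_pan between -0.149 and 0.149 m and y of shell3 in the frame of steel_pan between -0.075 and 0.075 m and x of shell4 in the frame of steel_pan between -0.149 and 0.149 m and y of shell4 in the frame of steel_pan between -0.075 and 0.075 m and distance of each of shaker, lemon1, brush, knife, lemon2, lemon3 from where it was at the start of the episode below 0.02 m); the robot touches nothing.
It fails at once if a shell is picked up: more than 25 mm above the board's top (z of any of shell1, shell2, shell3, shell4 in the frame of station above 0.113 m).
It fails at once if something other than the shells is shifted by more than 20 mm (distance of any of shaker, lemon1, brush, knife, lemon2, lemon3 from where it was at the start of the episode above 0.02 m).
It fails at once if the shaker is tipped (over 0.35 rad) (angle between shaker's own z axis and vertical above 0.35 rad).
It also fails if it takes over 69 s, if anything falls off the work surface, if the arm or the gripper's body presses on something with over 40 N, if the wrist force passes 120 N, or if a joint passes its speed limit or range.

## Robot

A 6-joint arm with a two-finger parallel gripper is mounted at the origin on the work surface. World frame = base frame: x ahead of the robot, y to its left, z up, the work surface at z = 0. Lengths are in m, angles in degrees, forces in N, time in s.
With the tool pointing down it reaches from about 0.375 to 0.925 m from the base axis. Payload 5.7 kg.
Tool frame: the origin (TCP) lies midway between the tips of the shut fingers; the grasp point (between the pads) lies 19 mm behind it; z points along the fingers, y is the line along which they close (so a half turn about z gives the same grasp; the last joint's range is limited). The gripper opens to 88 mm and grips with 3 to 60 N. Pads are 20 mm wide; open, the fingers measure 115 mm over their backs; the gripper's body (75 mm by 178 mm) begins 61 mm behind the grasp point.
Start: joints at [-77.699, 20.558, 86.54, -0, 72.909, -6.595], TCP at [0.194, -0.568, 0.223] pointing down, gripper open.
Joint ranges: [-170.27, 170.27], [-57.76, 135], [12.27, 136.19], [-55.21, 235.2], [11.17, 155.16], [-170.74, 170.74]. Speed limits (degrees/s): [136.94, 136.94, 180, 180, 180, 180].

## Interface

Orientations are given as [roll, pitch, yaw] about the fixed x, y, z axes, in that order (R = Rz(yaw) Ry(pitch) Rx(roll)).
In Python, from plant import * gives the robot as it stands. The module is installed in compiled form; this text tells all that it offers.
- The arm moves only by the tool play_rows, never from a script. Its argument "plan" is a list of rows, each a list of 6 numbers: the shift along the tool's x, y, z in units of 0.15 m (1.0 is 0.15 m), then the turn, a rotation vector about the tool's x, y, z in units of 2 pi rad (1.0 is 2 pi rad). A call has 1 to 20 rows; each row is the pose to reach, as a shift and turn from the pose commanded when the call began, along the tool's axes at that moment, turning the shorter way round; what a row does not reach only later rows make up. A row lasts 1/12 s, in which the tool goes at most 41.7 mm and 7.16 degrees, less where a joint would pass 70% of its speed; a pose out of reach is approached as far as the arm can. A call with a number of a shift or a turn outside -1 to 1 is refused whole. A call with a gripper value outside its range is refused whole. "hand" is the opening, from 0 (shut) to 1 (fully open), set as the call begins (left out, the last holds). The fingers move at their own pace and stop on an object; "force" is the grip in N (left out, the last holds). Time passes only in rows, so rows that repeat a pose let the fingers close. It gives the time, the measured TCP pose, the force, the opening and the grip force at its end, in the units of the state.
- get_obs(): the state, without advancing time (a new reading comes with each control period).
- capture(name): name is "side" or "top"; returns a dict with "color" (480x640x3 uint8, blue, green, red), "range_z" (480x640 float32, m along the optical axis (not along the pixel's ray), 0 where there is no reading), "fx", "fy", "cx", "cy" (pixels), "distortion" ([k1, k2, p1, p2, k3] as OpenCV has them; the pictures are not rectified), "cam_to_world" (4x4, takes a point from camera to world coordinates). Camera axes: x right, y up, looking along -z (the intrinsics and any distortion apply to the point x, -y, -z); pixel columns grow to the right and rows downward; lengths in m; the calibration is good to about 2 mm. A picture is of the moment at which its call begins.
- sign_off(): hands the job in; it is judged then, once.
The state is a dict: "clock": time; "joint_positions": joint angles; "joint_velocities": joint speeds; "tau": joint torques, N m; "eef_pos": TCP position; "orientation": TCP orientation; "ft_force": force on the tool from outside, world axes, zero at the start; "moment": the same for the moment, N m; "finger_gap": finger opening in m; "grasp_force": force on a finger pad.
Only numpy, scipy, OpenCV 4.12 (cv2) and the standard library are available. Lean on these libraries where they do the work, as an engineer would, in place of code of your own. Each camera call takes 0.05 s, during which the arm holds its last target. There are 200 camera calls.

## Working session

There is one attempt and no reset: what is moved stays moved. The work goes in short steps, Python scripts to look and compute and a tool call to move; the robot and the scene stay as the last step left them, time stands still between calls to the robot, and variables do not carry over. Pictures are saved under pics/ and viewed, at most 10 in all, crops included, and the job is handed in when it is done.

Besides the shell and the picture viewer there is one more tool, called after "Emit:" as name(argument=value, ...), one argument or row to a line, values as JSON. play_rows: Moves the arm, as the interface text tells. Its arguments: {"type":"object","properties":{"plan":{"type":"array","items":{"type":"array","items":{"type":"number"}}},"hand":{"type":"number"},"force":{"type":"number"}},"required":["plan"]}

```bash
mkdir -p pics; python3 - <<'E'
from plant import *
import cv2,pickle
o=get_obs();print(o)
for n in("top","side"):
    c=capture(n);cv2.imwrite(f"pics/{n}0.png",c["color"]);pickle.dump(c,open(f"{n}0.pkl","wb"))
    print(n,c["fx"],c["fy"],c["cx"],c["cy"],c["distortion"],c["cam_to_world"])
E
```

```text
{'clock': 0.0, 'joint_positions': array([-7.76966130e+01,  2.05985383e+01,  8.65977790e+01,  6.55733418e-04,
        7.29104198e+01, -6.59570519e+00]), 'joint_velocities': array([-0.0434174 , -0.07136183,  0.0504697 ,  0.03653631,  0.03036883,
        0.03836137]), 'tau': array([-8.58441454e-04, -5.15368223e+01, -2.70724761e+01,  6.74208649e-02,
        3.48810561e-02, -1.51366626e-04]), 'eef_pos': array([ 0.19417959, -0.56697517,  0.22181138]), 'orientation': array([-1.79894041e+02, -1.28823780e-02,  1.88988870e+01]), 'ft_force': array([ 0.37980769, -0.19903687, -0.02219948]), 'moment': array([ 0.08105684,  0.00050504, -0.02009916]), 'grasp_force': 0.0, 'finger_gap': 0.08778081368483023}
top 438.29093723106075 438.29093723106075 322.5273856732589 237.9781706539443 [0.00983184 0.         0.         0.         0.        ] [[-0.02069448  0.99758593 -0.0662876   0.4934448 ]
 [-0.99960892 -0.02189258 -0.01739903 -0.03432297]
 [-0.01880823  0.06590161  0.99764885  0.96701826]
 [ 0.          0.          0.          1.        ]]
side 541.5431994136604 541.5431994136604 322.53816600754186 242.59344159633199 [-0.16430082  0.          0.          0.          0.        ] [[-0.98579384  0.13859041 -0.09488526  0.46803729]
 [-0.16709283 -0.7518919   0.63776059  0.60361203]
 [ 0.01704404  0.6445551   0.76436786  0.82780472]
 [ 0.          0.          0.          1.        ]]
```

View pics/top0.png

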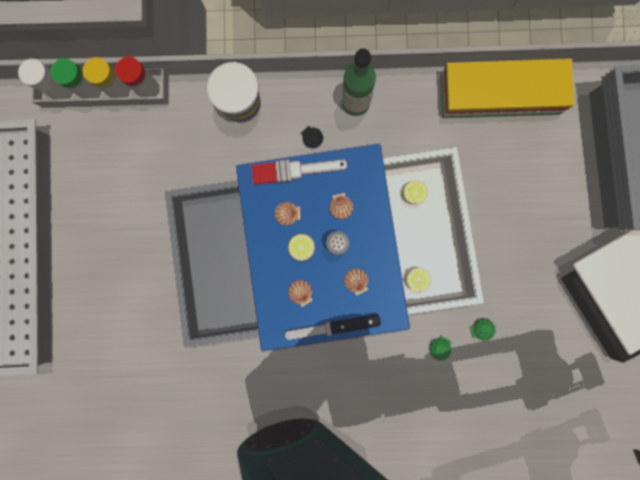

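View pics/side0.png

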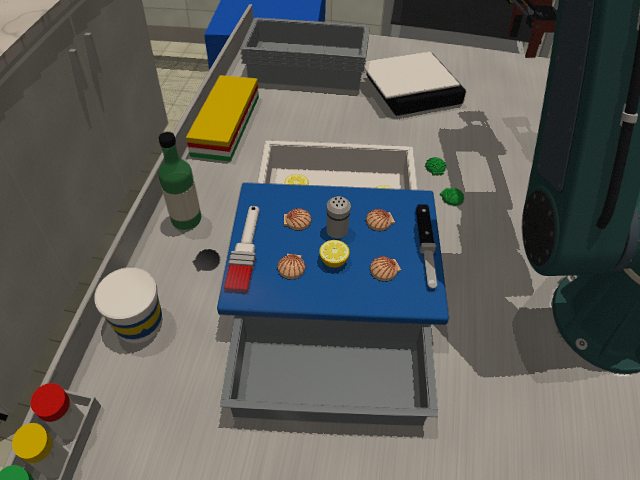

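The top view shows four cream/red shells on the board at (287,213), (342,207), (300,292) and (356,281). The steel pan is on the left, which is +y. The look-alikes are off the board: black at (312,137), green at (440,348) and (484,329). The shaker is at (337,243), the lemon at (301,247), the brush at (300,170) and the knife at (335,326). The side view agrees.

```bash
cat >h.py <<'E'
import cv2,pickle,numpy as np
def ray(c,px,z):
    K=np.array([[c["fx"],0,c["cx"]],[0,c["fy"],c["cy"]],[0,0,1]])
    u=cv2.undistortPoints(np.array(px,float).reshape(-1,1,2),K,np.array(c["distortion"]))[:,0]
    T=c["cam_to_world"];d=np.c_[u[:,0],-u[:,1],-np.ones(len(u))]@T[:3,:3].T
    return T[:3,3]+d*((z-T[2,3])/d[:,2])[:,None]
def blobs(m,amin=60):
    cs,_=cv2.findContours(m.astype(np.uint8)*255,cv2.RETR_EXTERNAL,cv2.CHAIN_APPROX_NONE)
    return [k for k in cs if cv2.contourArea(k)>amin]
def board(c):
    h=cv2.cvtColor(c["color"],cv2.COLOR_BGR2HSV)
    m=(h[...,0]>100)&(h[...,0]<118)&(h[...,1]>140)
    k=cv2.convexHull(max(blobs(m),key=cv2.contourArea))
    return k
E
python3 - <<'E'
from h import *
c=pickle.load(open("top0.pkl","rb"));k=board(c)
w=ray(c,k,.088)[:,:2].astype(np.float32)
r=cv2.minAreaRect(w);print(r);b=cv2.boxPoints(r);print(b)
ctr=np.array(r[0]);e=[(b[(i+1)%4]-b[i]) for i in range(4)];L=max(e,key=lambda v:abs(v[0]));ex=L/np.linalg.norm(L);ex*=np.sign(ex[0]);ey=np.array([-ex[1],ex[0]])
print(ctr,ex,np.degrees(np.arctan2(ex[1],ex[0])))
bm=np.zeros((480,640),np.uint8);cv2.fillConvexPoly(bm,k,1);bm=cv2.erode(bm,np.ones((5,5)))
h=cv2.cvtColor(c["color"],cv2.COLOR_BGR2HSV)
m=(bm>0)&~((h[...,0]>100)&(h[...,0]<118)&(h[...,1]>140))
vis=c["color"].copy()
for q in blobs(m,30):
    p=ray(c,q,.096)[:,:2]-ctr;f=np.c_[p@ex,p@ey]*1000
    (x,y),rad=cv2.minEnclosingCircle(q);cv2.circle(vis,(int(x),int(y)),int(rad),(255,255,0),1)
    print(int(x),int(y),"board x",f[:,0].min().round(),f[:,0].max().round(),"y",f[:,1].min().round(),f[:,1].max().round())
# depth on board
for px in((320,225),(275,250),(330,265),(380,220)):print(px,(lambda z:ray(c,px,0)[0].round(3))(0),(c["cam_to_world"]@np.r_[(px[0]-c["cx"])/c["fx"]*c["range_z"][px[1],px[0]],-(px[1]-c["cy"])/c["fy"]*c["range_z"][px[1],px[0]],-c["range_z"][px[1],px[0]],1])[:3].round(4))
cv2.imwrite("pics/crop1.png",cv2.resize(vis[135:355,160:490],None,fx=2.4,fy=2.4,interpolation=cv2.INTER_CUBIC))
E
```

```text
((0.5362712144851685, -0.015178576111793518), (0.37343552708625793, 0.295183926820755), 7.317959308624268)
[[ 0.33227473  0.10742792]
 [ 0.36987394 -0.18535161]
 [ 0.7402677  -0.13778508]
 [ 0.7026685   0.15499446]]
[ 0.53627121 -0.01517858] [0.99185455 0.12737548] 7.3179574
332 328 board x -179.0 -147.0 y -94.0 98.0
300 292 board x -115.0 -57.0 y 29.0 80.0
356 281 board x -109.0 -52.0 y -84.0 -32.0
301 246 board x -26.0 33.0 y 10.0 68.0
336 242 board x -24.0 27.0 y -58.0 -8.0
287 213 board x 48.0 101.0 y 29.0 85.0
340 205 board x 45.0 101.0 y -77.0 -25.0
298 168 board x 136.0 181.0 y -78.0 119.0
(320, 225) [ 0.587 -0.012  0.   ] [ 0.578  -0.0145  0.0896]
(275, 250) [0.533 0.088 0.   ] [0.5298 0.0772 0.0871]
(330, 265) [ 0.498 -0.033  0.   ] [ 0.4973 -0.0328  0.0865]
(380, 220) [ 0.595 -0.145  0.   ] [ 0.5855 -0.1353  0.0881]
```

View pics/crop1.png

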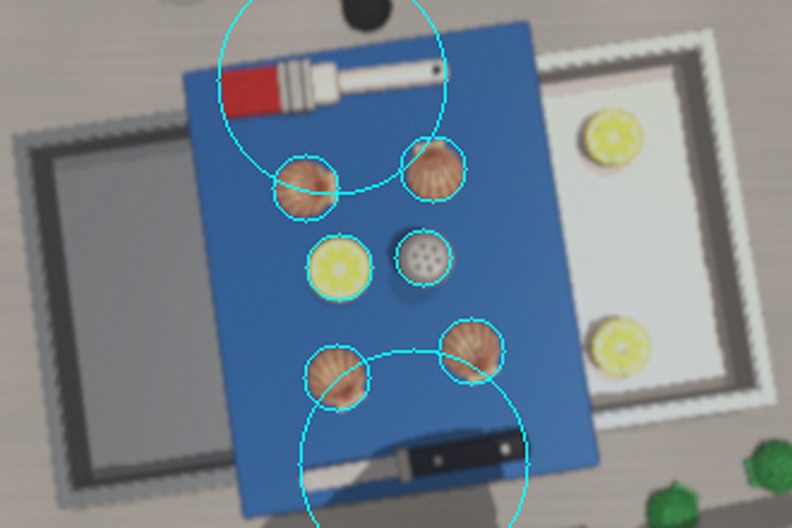

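The crop confirms all four choices. Each is a cream/red ribbed shell on the board, with the lug facing -y, +x, -x/-y and -x in turn. In the board frame the shell centres are about A(74,59), B(70,-51), C(-83,55) and D(-78,-58) mm. The steel pan is at the +y end. I'll push each one with the fingers open 36 mm as a cradle, front shells first.

Emit:
play_rows(
  plan=[
    [0.96,-0.67,0,0,0,-0.218],
    [0.96,-0.67,0,0,0,-0.218],
    [0.96,-0.67,0,0,0,-0.218],
    [0.96,-0.67,0,0,0,-0.218],
    [0.96,-0.67,0,0,0,-0.218],
    [0.96,-0.67,0,0,0,-0.218],
    [0.96,-0.67,0,0,0,-0.218],
    [0.96,-0.67,0,0,0,-0.218],
    [0.96,-0.67,0,0,0,-0.218],
    [0.96,-0.67,0,0,0,-0.218],
    [0.96,-0.67,0,0,0,-0.218],
    [0.96,-0.67,0,0,0,-0.218],
    [0.96,-0.67,0,0,0,-0.218],
  ],
  hand=0.41,
)

```text
clock: 1.18
eef_pos: [0.2979, -0.4257, 0.2224]
orientation: [-180.0, -0.0, 97.2]
ft_force: [0.4, 1.1, -0.4]
finger_gap: 0.0362
grasp_force: 0.0
```

Emit:
play_rows(
  plan=[
    [0.85,0.81,0,0,0,0],
    [0.85,0.81,0,0,0,0],
    [0.85,0.81,0,0,0,0],
    [0.85,0.81,0,0,0,0],
    [0.85,0.81,0,0,0,0],
    [0.85,0.81,0,0,0,0],
  ],
)

```text
clock: 1.68
eef_pos: [0.4032, -0.2816, 0.2226]
orientation: [180.0, -0.0, 97.4]
ft_force: [-0.6, -0.6, -0.6]
finger_gap: 0.0358
grasp_force: 0.0
```

Emit:
play_rows(
  plan=[
    [0.85,0.81,0,0,0,0],
    [0.85,0.81,0,0,0,0],
    [0.85,0.81,0,0,0,0],
    [0.85,0.81,0,0,0,0],
    [0.85,0.81,0,0,0,0],
    [0.85,0.81,0,0,0,0],
  ],
)

```text
clock: 2.18
eef_pos: [0.5074, -0.1413, 0.2225]
orientation: [180.0, 0.0, 97.4]
ft_force: [0.2, -0.3, -0.1]
finger_gap: 0.0357
grasp_force: 0.0
```

Emit:
play_rows(
  plan=[
    [0.85,0.81,0,0,0,0],
    [0.85,0.81,0,0,0,0],
    [0.85,0.81,0,0,0,0],
    [0.85,0.81,0,0,0,0],
    [0.85,0.81,0,0,0,0],
    [0.85,0.81,0,0,0,0],
    [0.85,0.81,0,0,0,0],
  ],
)

```text
clock: 2.77
eef_pos: [0.6096, -0.0021, 0.2222]
orientation: [-179.9, 0.1, 97.3]
ft_force: [-1.2, -1.2, 0.0]
finger_gap: 0.0361
grasp_force: 0.0
```

```bash
cat >>h.py <<'E'
def st():
    from plant import get_obs
    o=get_obs();p=np.array(o["eef_pos"]);d=p[:2]-[.5363,-.0152];ex=np.array([.99185,.12737]);ey=np.array([-.12737,.99185])
    print("t%.2f bx %.1f by %.1f z %.1f"%(o["clock"],d@ex*1e3,d@ey*1e3,p[2]*1e3),np.round(o["orientation"],1),np.round(o["ft_force"],1),round(o["finger_gap"],4))
E
python3 -c "from h import *;st()"
```

```text
t2.77 bx 74.3 by 3.7 z 222.2 [-1.799e+02  1.000e-01  9.730e+01] [-1.2 -1.2  0. ] 0.0361
```

Emit:
play_rows(
  plan=[
    [0,0,0.2,0,0,0],
    [0,0,0.4,0,0,0],
    [0,0,0.55,0,0,0],
    [0,0,0.65,0,0,0],
    [0,0,0.73,0,0,0],
    [0,0,0.79,0,0,0],
    [0,0,0.83,0,0,0],
    [0,0,0.86,0,0,0],
    [0,0,0.87,0,0,0],
    [0,0,0.87,0,0,0],
    [0,0,0.87,0,0,0],
  ],
)

```text
clock: 3.68
eef_pos: [0.6109, 0.0002, 0.0928]
orientation: [179.9, 0.0, 97.4]
ft_force: [-0.5, 0.2, 0.4]
finger_gap: 0.0362
grasp_force: 0.0
```

```bash
python3 - <<'E'
from h import *
from plant import *
st();cv2.imwrite("pics/s2.png",capture("side")["color"][150:350,180:480].repeat(2,0).repeat(2,1))
E
```

```text
t3.68 bx 75.9 by 5.8 z 92.8 [179.9   0.   97.4] [-0.5  0.2  0.4] 0.0362
```

View pics/s2.png

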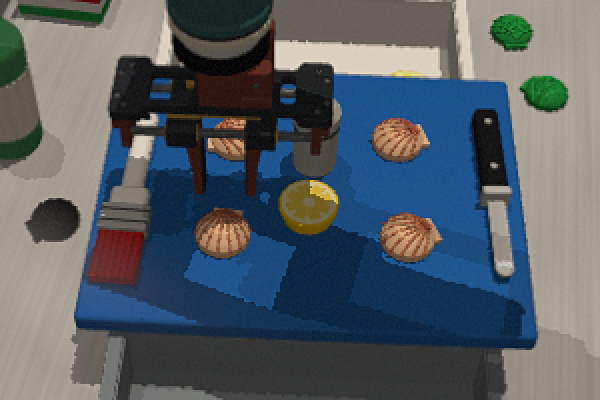

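The image shows the fingers at (198,185) and (252,185) straddling behind shell A (222,232), clear of the shaker and lemon. Now I'll push.

Emit:
play_rows(
  plan=[
    [0.04,0,0,0,0,0],
    [0.08,0,0,0,0,0],
    [0.12,0,0,0,0,0],
    [0.17,0,0,0,0,0],
    [0.22,0,0,0,0,0],
    [0.27,0,0,0,0,0],
    [0.32,0,0,0,0,0],
    [0.38,0,0,0,0,0],
    [0.44,0,0,0,0,0],
    [0.5,0,0,0,0,0],
    [0.56,0,0,0,0,0],
    [0.62,0,0,0,0,0],
    [0.68,0,0,0,0,0],
    [0.74,0,0,0,0,0],
    [0.8,0,0,0,0,0],
    [0.85,0,0,0,0,0],
    [0.9,0,0,0,0,0],
    [0.95,0,0,0,0,0],
    [1.0,0,0,0,0,0],
    [1.0,0,0,0,0,0],
  ],
)

```text
clock: 5.4
eef_pos: [0.5908, 0.1504, 0.0922]
orientation: [-180.0, -0.0, 97.4]
ft_force: [0.2, -0.4, 0.3]
finger_gap: 0.0361
grasp_force: 0.0
```

```bash
python3 - <<'E'
from h import *
from plant import *
st();cv2.imwrite("pics/s3.png",capture("side")["color"][150:430,180:480].repeat(2,0).repeat(2,1))
E
```

```text
t5.40 bx 75.2 by 157.3 z 92.2 [-180.    -0.    97.4] [ 0.2 -0.4  0.3] 0.0361
```

View pics/s3.png

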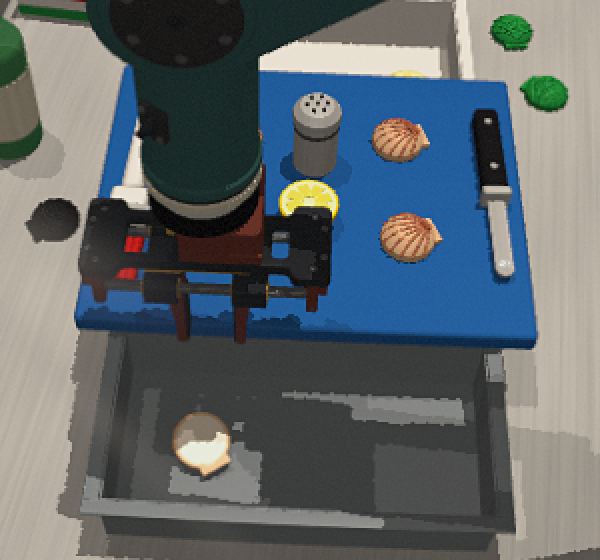

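Shell A is in the steel pan at (203,443). Shell B is next.

Emit:
play_rows(
  plan=[
    [0,0,-0.2,0,0,0],
    [0,0,-0.45,0,0,0],
    [0,0,-0.73,0,0,0],
    [-0.25,0,-0.73,0,0,0],
    [-0.5,0,-0.73,0,0,0],
    [-0.75,0,-0.73,0,0,0],
    [-1,0,-0.73,0,0,0],
    [-1,0,-0.73,0,0,0],
  ],
)

```text
clock: 6.12
eef_pos: [0.6115, -0.0066, 0.2019]
orientation: [179.9, 0.2, 97.1]
ft_force: [0.4, 0.5, 0.9]
finger_gap: 0.0358
grasp_force: 0.0
```

Emit:
play_rows(
  plan=[
    [-0.25,-0.03,0,0,0,0],
    [-0.5,-0.03,0,0,0,0],
    [-0.68,-0.03,0,0,0,0],
    [-0.68,-0.03,0,0,0,0],
    [-0.68,-0.03,0.2,0,0,0],
    [-0.68,-0.03,0.4,0,0,0],
    [-0.68,-0.03,0.55,0,0,0],
    [-0.68,-0.03,0.64,0,0,0],
    [-0.68,-0.03,0.7,0,0,0],
    [-0.68,-0.03,0.73,0,0,0],
    [-0.68,-0.03,0.73,0,0,0],
    [-0.68,-0.03,0.73,0,0,0],
  ],
)

```text
clock: 7.12
eef_pos: [0.6195, -0.1014, 0.0928]
orientation: [180.0, 0.0, 97.4]
ft_force: [-0.2, -0.7, 0.1]
finger_gap: 0.0359
grasp_force: 0.0
```

```bash
python3 - <<'E'
from h import *
from plant import *
st();cv2.imwrite("pics/s4.png",capture("side")["color"][100:430,180:480].repeat(2,0)[:600].repeat(2,1))
E
```

```text
t7.12 bx 71.6 by -96.1 z 92.8 [180.    0.   97.4] [-0.2 -0.7  0.1] 0.0359
```

View pics/s4.png

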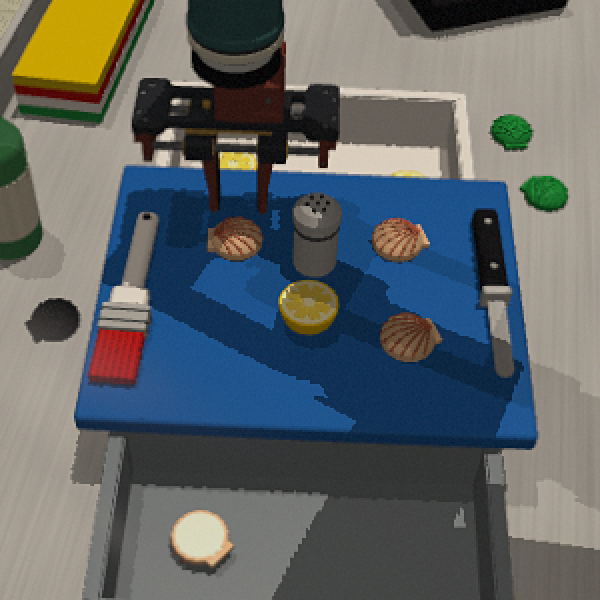

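Fingers (213,205) and (263,205) are behind shell B (237,238). Pushing it the full length in two calls.

Emit:
play_rows(
  plan=[
    [0.04,0,0,0,0,0],
    [0.08,0,0,0,0,0],
    [0.12,0,0,0,0,0],
    [0.16,0,0,0,0,0],
    [0.21,0,0,0,0,0],
    [0.26,0,0,0,0,0],
    [0.31,0,0,0,0,0],
    [0.36,0,0,0,0,0],
    [0.41,0,0,0,0,0],
    [0.46,0,0,0,0,0],
    [0.51,0,0,0,0,0],
    [0.56,0,0,0,0,0],
    [0.61,0,0,0,0,0],
    [0.66,0,0,0,0,0],
    [0.71,0,0,0,0,0],
    [0.75,0,0,0,0,0],
    [0.78,0,0,0,0,0],
    [0.8,0,0,0,0,0],
  ],
)

```text
clock: 8.67
eef_pos: [0.6035, 0.0182, 0.0922]
orientation: [-180.0, -0.0, 97.4]
ft_force: [-0.2, -1.3, 0.9]
finger_gap: 0.0364
grasp_force: 0.3
```

Emit:
play_rows(
  plan=[
    [0.03,0,0,0,0,0],
    [0.07,0,0,0,0,0],
    [0.11,0,0,0,0,0],
    [0.16,0,0,0,0,0],
    [0.21,0,0,0,0,0],
    [0.26,0,0,0,0,0],
    [0.31,0,0,0,0,0],
    [0.36,0,0,0,0,0],
    [0.41,0,0,0,0,0],
    [0.46,0,0,0,0,0],
    [0.51,0,0,0,0,0],
    [0.56,0,0,0,0,0],
    [0.61,0,0,0,0,0],
    [0.66,0,0,0,0,0],
    [0.71,0,0,0,0,0],
    [0.76,0,0,0,0,0],
    [0.81,0,0,0,0,0],
    [0.86,0,0,0,0,0],
    [0.9,0,0,0,0,0],
    [0.9,0,0,0,0,0],
  ],
)

```text
clock: 10.33
eef_pos: [0.5859, 0.1527, 0.0921]
orientation: [-180.0, -0.0, 97.4]
ft_force: [-0.2, 0.1, 0.7]
finger_gap: 0.0359
grasp_force: 0.0
```

```bash
python3 - <<'E'
from h import *
from plant import *
st();cv2.imwrite("pics/s5.png",capture("side")["color"][150:430,180:480].repeat(2,0).repeat(2,1))
E
```

```text
t10.33 bx 70.6 by 160.2 z 92.1 [-180.    -0.    97.4] [-0.2  0.1  0.7] 0.0359
```

View pics/s5.png

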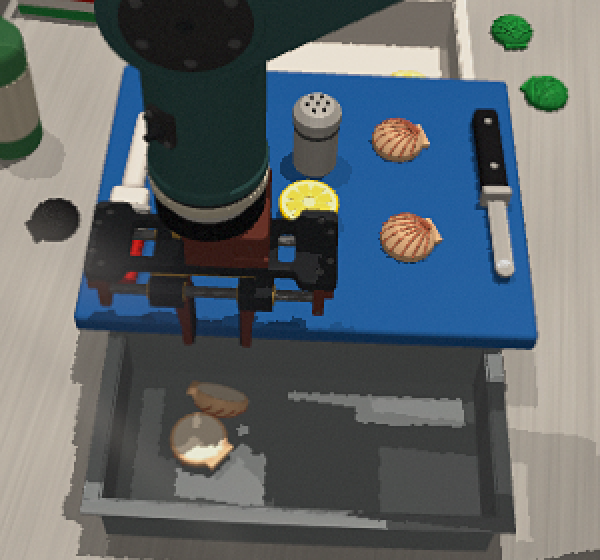

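Shell B is in the pan too, leaning beside A at (218,398). Shell C is next, in the near lane.

Emit:
play_rows(
  plan=[
    [0,0,-0.2,0,0,0],
    [0,0,-0.45,0,0,0],
    [0,0,-0.73,0,0,0],
    [-0.15,-0.15,-0.73,0,0,0],
    [-0.3,-0.3,-0.73,0,0,0],
    [-0.45,-0.45,-0.73,0,0,0],
    [-0.6,-0.6,-0.73,0,0,0],
    [-0.6,-0.6,-0.73,0,0,0],
  ],
)

```text
clock: 11.05
eef_pos: [0.5043, 0.0472, 0.2014]
orientation: [-179.8, 0.1, 97.3]
ft_force: [-0.6, -0.0, 0.4]
finger_gap: 0.0362
grasp_force: 0.0
```

Emit:
play_rows(
  plan=[
    [-0.15,-0.15,0,0,0,0],
    [-0.3,-0.3,0,0,0,0],
    [-0.45,-0.41,0,0,0,0],
    [-0.45,-0.41,0,0,0,0],
    [-0.45,-0.41,0,0,0,0],
    [-0.45,-0.41,0.2,0,0,0],
    [-0.45,-0.41,0.4,0,0,0],
    [-0.45,-0.41,0.55,0,0,0],
    [-0.45,-0.41,0.64,0,0,0],
    [-0.45,-0.41,0.7,0,0,0],
    [-0.45,-0.41,0.73,0,0,0],
    [-0.45,-0.41,0.73,0,0,0],
    [-0.45,-0.41,0.73,0,0,0],
  ],
)

```text
clock: 12.13
eef_pos: [0.4571, -0.024, 0.0926]
orientation: [180.0, 0.0, 97.4]
ft_force: [0.7, -0.7, 0.5]
finger_gap: 0.0362
grasp_force: 0.0
```

```bash
python3 - <<'E'
from h import *
from plant import *
st();cv2.imwrite("pics/s6.png",capture("side")["color"][150:430,180:480].repeat(2,0).repeat(2,1))
E
```

```text
t12.13 bx -79.7 by 1.3 z 92.6 [180.    0.   97.4] [ 0.7 -0.7  0.5] 0.0362
```

View pics/s6.png

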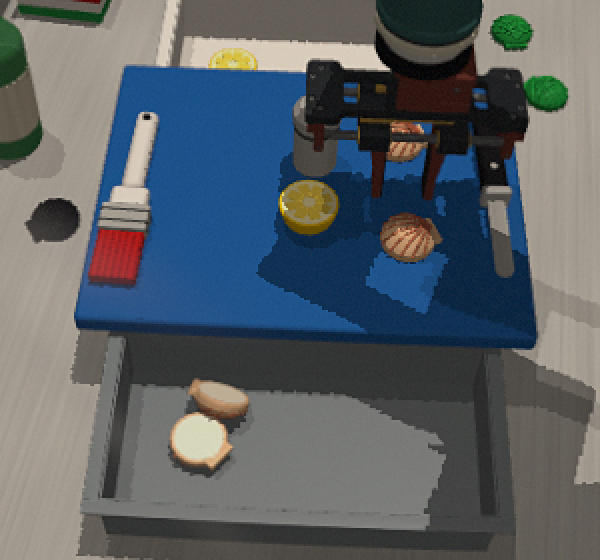

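Fingers (378,190) and (430,190) are centred behind shell C (408,236). Pushing.

Emit:
play_rows(
  plan=[
    [0.04,-0.02,0,0,0,0],
    [0.08,-0.02,0,0,0,0],
    [0.12,-0.02,0,0,0,0],
    [0.17,-0.02,0,0,0,0],
    [0.22,-0.02,0,0,0,0],
    [0.27,-0.02,0,0,0,0],
    [0.32,-0.02,0,0,0,0],
    [0.38,-0.02,0,0,0,0],
    [0.44,-0.02,0,0,0,0],
    [0.5,-0.02,0,0,0,0],
    [0.56,-0.02,0,0,0,0],
    [0.62,-0.02,0,0,0,0],
    [0.68,-0.02,0,0,0,0],
    [0.74,-0.02,0,0,0,0],
    [0.8,-0.02,0,0,0,0],
    [0.85,-0.02,0,0,0,0],
    [0.9,-0.02,0,0,0,0],
    [0.95,-0.02,0,0,0,0],
    [1.0,-0.02,0,0,0,0],
    [1.0,-0.02,0,0,0,0],
  ],
)

```text
clock: 13.85
eef_pos: [0.4337, 0.1253, 0.0922]
orientation: [-180.0, -0.0, 97.4]
ft_force: [-0.9, 0.4, -0.3]
finger_gap: 0.0359
grasp_force: 0.0
```

Emit:
play_rows(
  plan=[
    [0.04,0,0,0,0,0],
    [0.06,0,0,0,0,0],
    [0.06,0,0,0,0,0],
  ],
)

```text
clock: 14.1
eef_pos: [0.4328, 0.1335, 0.0922]
orientation: [-180.0, -0.0, 97.4]
ft_force: [1.1, -1.2, -0.4]
finger_gap: 0.0357
grasp_force: 0.0
```

```bash
python3 - <<'E'
from h import *
from plant import *
st();cv2.imwrite("pics/s7.png",capture("side")["color"][150:430,180:480].repeat(2,0).repeat(2,1))
E
```

```text
t14.10 bx -83.8 by 160.6 z 92.2 [-180.    -0.    97.4] [ 1.1 -1.2 -0.4] 0.0357
```

View pics/s7.png

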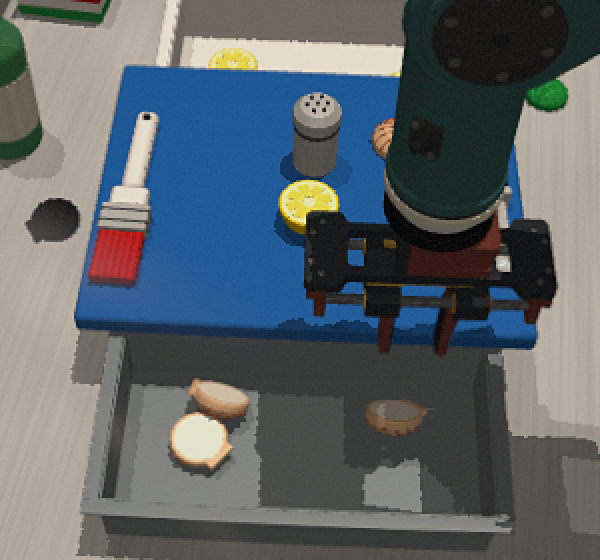

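Shell C dropped into the pan at (396,415). Now shell D.

Emit:
play_rows(
  plan=[
    [0,0,-0.2,0,0,0],
    [0,0,-0.45,0,0,0],
    [0,0,-0.73,0,0,0],
    [-0.25,0,-0.73,0,0,0],
    [-0.5,0,-0.73,0,0,0],
    [-0.75,0,-0.73,0,0,0],
    [-1,0,-0.73,0,0,0],
    [-1,0,-0.73,0,0,0],
  ],
)

```text
clock: 14.82
eef_pos: [0.4536, -0.0216, 0.2022]
orientation: [179.9, 0.2, 97.1]
ft_force: [0.9, -0.4, -0.0]
finger_gap: 0.0361
grasp_force: 0.0
```

Emit:
play_rows(
  plan=[
    [-0.25,0.04,0,0,0,0],
    [-0.5,0.04,0,0,0,0],
    [-0.75,0.04,0,0,0,0],
    [-0.75,0.04,0,0,0,0],
    [-0.75,0.04,0,0,0,0],
    [-0.75,0.04,0.05,0,0,0],
  ],
)

```text
clock: 15.32
eef_pos: [0.4729, -0.1263, 0.1947]
orientation: [179.9, 0.0, 97.3]
ft_force: [0.4, 0.5, 0.4]
finger_gap: 0.0362
grasp_force: 0.0
```

```bash
python3 - <<'E'
from h import *
from plant import *
st();c=capture("side");h=cv2.cvtColor(c["color"],cv2.COLOR_BGR2HSV)
ctr=np.array([.5363,-.0152]);ex=np.array([.99185,.12737]);ey=np.array([-.12737,.99185])
c0=pickle.load(open("side0.pkl","rb"))
for cc in(c0,c):
  h=cv2.cvtColor(cc["color"],cv2.COLOR_BGR2HSV)
  m=((h[...,0]<20)&(h[...,1]>40)&(h[...,2]>90));m[:190]=0;m[320:]=0;m[:,:270]=0;m[:,405:]=0
  for q in blobs(m,100):
    p=ray(cc,q,.096)[:,:2]-ctr;f=np.c_[p@ex,p@ey]*1000;print(f.min(0).round(),f.max(0).round(),cv2.boundingRect(q))
E
```

```text
t15.32 bx -77.1 by -102.1 z 194.7 [179.9   0.   97.3] [0.4 0.5 0.4] 0.0362
[-111.   30.] [-60.  82.] (370, 256, 31, 25)
[51. 34.] [99. 86.] (277, 254, 29, 25)
[-106.  -83.] [-54. -30.] (366, 209, 29, 22)
[ 48. -74.] [ 97. -24.] (284, 209, 27, 21)
[-106.  -79.] [-56. -30.] (367, 210, 28, 21)
```

Shell D hasn't moved. I'll descend the remaining 102 mm (0.68) and push.

Emit:
play_rows(
  plan=[
    [0,0,0.2,0,0,0],
    [0,0,0.4,0,0,0],
    [0,0,0.52,0,0,0],
    [0,0,0.6,0,0,0],
    [0,0,0.65,0,0,0],
    [0,0,0.68,0,0,0],
    [0,0,0.68,0,0,0],
    [0,0,0.68,0,0,0],
  ],
)

```text
clock: 16.03
eef_pos: [0.4728, -0.1261, 0.0925]
orientation: [180.0, 0.0, 97.4]
ft_force: [0.3, -0.0, -0.2]
finger_gap: 0.0361
grasp_force: 0.0
```

Emit:
play_rows(
  plan=[
    [0.04,0,0,0,0,0],
    [0.08,0,0,0,0,0],
    [0.12,0,0,0,0,0],
    [0.16,0,0,0,0,0],
    [0.21,0,0,0,0,0],
    [0.26,0,0,0,0,0],
    [0.31,0,0,0,0,0],
    [0.36,0,0,0,0,0],
    [0.41,0,0,0,0,0],
    [0.46,0,0,0,0,0],
    [0.51,0,0,0,0,0],
    [0.56,0,0,0,0,0],
    [0.61,0,0,0,0,0],
    [0.66,0,0,0,0,0],
    [0.71,0,0,0,0,0],
    [0.76,0,0,0,0,0],
    [0.8,0,0,0,0,0],
    [0.83,0,0,0,0,0],
    [0.85,0,0,0,0,0],
  ],
)

```text
clock: 17.62
eef_pos: [0.456, 0.0006, 0.0922]
orientation: [-180.0, -0.0, 97.4]
ft_force: [0.5, 0.3, -0.2]
finger_gap: 0.0358
grasp_force: 0.1
```

Emit:
play_rows(
  plan=[
    [0.03,0,0,0,0,0],
    [0.07,0,0,0,0,0],
    [0.11,0,0,0,0,0],
    [0.16,0,0,0,0,0],
    [0.21,0,0,0,0,0],
    [0.26,0,0,0,0,0],
    [0.31,0,0,0,0,0],
    [0.36,0,0,0,0,0],
    [0.41,0,0,0,0,0],
    [0.46,0,0,0,0,0],
    [0.51,0,0,0,0,0],
    [0.56,0,0,0,0,0],
    [0.61,0,0,0,0,0],
    [0.66,0,0,0,0,0],
    [0.71,0,0,0,0,0],
    [0.76,0,0,0,0,0],
    [0.81,0,0,0,0,0],
    [0.86,0,0,0,0,0],
    [0.9,0,0,0,0,0],
    [0.9,0,0,0,0,0],
  ],
)

```text
clock: 19.28
eef_pos: [0.4387, 0.1349, 0.0922]
orientation: [180.0, -0.0, 97.4]
ft_force: [0.3, -0.6, 0.2]
finger_gap: 0.0359
grasp_force: 0.0
```

Emit:
play_rows(
  plan=[
    [0,0,0,0,0,0],
    [0,0,-0.2,0,0,0],
    [0,0,-0.45,0,0,0],
    [0,0,-0.73,0,0,0],
    [-0.25,0,-0.73,0,0,0],
    [-0.5,0,-0.73,0,0,0],
    [-0.75,0,-0.73,0,0,0],
    [-1,0,-0.73,0,0,0],
    [-1,0,-0.73,0,0,0],
    [-1,0,-0.9,0,0,0],
    [-1,0,-1,0,0,0],
    [-1,0,-1,0,0,0],
  ],
)

```text
clock: 20.28
eef_pos: [0.4598, -0.0156, 0.2447]
orientation: [179.7, 0.1, 97.3]
ft_force: [-0.6, 0.3, 0.2]
finger_gap: 0.0362
grasp_force: 0.0
```

```bash
python3 - <<'E'
from h import *
from plant import *
st();cv2.imwrite("pics/s8.png",capture("side")["color"][150:430,180:480].repeat(2,0).repeat(2,1))
E
```

```text
t20.28 bx -75.9 by 9.4 z 244.7 [1.797e+02 1.000e-01 9.730e+01] [-0.6  0.3  0.2] 0.0362
```

View pics/s8.png

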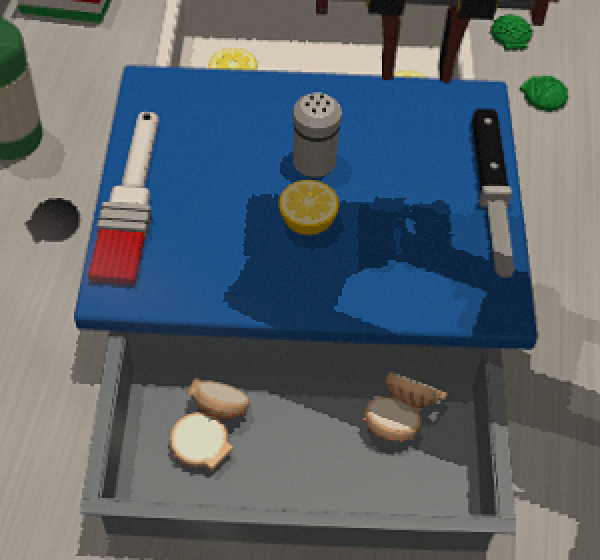

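All four shells are in the steel pan: (200,440), (218,398), (392,418) and (415,390). The board is otherwise undisturbed. I'll check D's position by depth after a short settle, then hand in.

Emit:
play_rows(
  plan=[
    [0,0,0,0,0,0],
    [0,0,0,0,0,0],
    [0,0,0,0,0,0],
    [0,0,0,0,0,0],
    [0,0,0,0,0,0],
    [0,0,0,0,0,0],
    [0,0,0,0,0,0],
    [0,0,0,0,0,0],
  ],
)

```text
clock: 21.0
eef_pos: [0.458, -0.015, 0.2421]
orientation: [-180.0, -0.0, 97.4]
ft_force: [-0.2, -0.1, -0.3]
finger_gap: 0.0359
grasp_force: 0.0
```

```bash
python3 - <<'E'
from h import *
from plant import *
c=capture("side")
K=np.array([[c["fx"],0,c["cx"]],[0,c["fy"],c["cy"]],[0,0,1]])
ex=np.array([.99185,.12737]);ey=np.array([-.12737,.99185])
h=cv2.cvtColor(c["color"],cv2.COLOR_BGR2HSV);m=(h[...,0]<22)&(h[...,1]>50);m[:325]=0;m[398:]=0;m[:,:245]=0;m[:,422:]=0
for q in blobs(m,40):
    x,y,w,g=cv2.boundingRect(q);mm=np.zeros(m.shape,np.uint8);cv2.drawContours(mm,[q],-1,1,-1)
    v,u=np.nonzero(mm);r=c["range_z"][v,u];k=r>0;u,v,r=u[k],v[k],r[k]
    n=cv2.undistortPoints(np.c_[u,v].astype(float).reshape(-1,1,2),K,np.array(c["distortion"]))[:,0]
    P=np.c_[n[:,0]*r,-n[:,1]*r,-r,np.ones(len(r))]@c["cam_to_world"].T
    d=P[:,:2]-[.5363,-.0152];f=np.c_[d@ex,d@ey,P[:,2]]*[1e3,1e3,1e3]
    print((x,y,w,g),np.percentile(f,[3,50,97],axis=0).round())
E
```

```text
(265, 339, 40, 47) [[ 52. 165.   3.]
 [ 79. 204.  22.]
 [105. 237.  40.]]
(361, 336, 43, 35) [[-110.  161.    4.]
 [ -79.  181.   28.]
 [ -54.  211.   47.]]
```

```bash
python3 -c "
from plant import *
print(sign_off())"
```

```text
the job is handed in; nothing more can be done
None
```

All four shells were pushed off the board's +y end into the steel pan and the job was handed in at about 21 s; the last picture shows the shaker, cut lemons, brush and knife where they were, but the hand-in returned no verdict.

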